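Show the polished plate to the inspection camera

ROBOT

A 6-joint arm with a two-finger parallel gripper is mounted at the origin on the work surface. World frame = base frame: x ahead of the robot, y to its left, z up, the work surface at z = 0. Lengths are in m, angles in rad, forces in N, time in s.
With the tool pointing down it reaches from about 0.375 to 0.9 m from the base axis. Payload 3.1 kg.
Tool frame: the origin (TCP) lies between the finger pads, 19 mm behind the fingertips; this is the grasp point; y points along the fingers, z is the direction in which the jaws open and shut, and the axes are right-handed (so a half turn about y gives the same grasp; the last joint's range is limited). The gripper opens to 85 mm and grips with 20 to 120 N. Pads are 22 mm wide; open, the fingers measure 114 mm over their backs; the gripper's body (76 mm by 85 mm) begins 54 mm behind the grasp point. The pads swing forward as they close: fully open they stand 13 mm farther back than shut.
Start: joints at [0.992, 0.527, 1.433, -0, 1.181, -0.178], TCP at [0.244, 0.575, 0.25] pointing down, gripper open.
Joint ranges: [-3.08, 3.08], [-0.75, 2.2], [0.22, 2.44], [-1.43, 4.57], [0, 2.65], [-2.85, 2.85]. Speed limits (rad/s): [2.79, 2.79, 3.14, 3.14, 3.14, 3.14].

INTERFACE

Orientations are given as a unit quaternion [x, y, z, w].
In Python, from station import manip, eyes, workorder gives the robot as it stands. The module is installed in compiled form; this text tells all that it offers.
- The arm moves only by the shell command python3 -m jog 'ROWS' [OPENING] [FORCE]. ROWS is JSON, a list of rows, each a list of 2 entries, a list of its own where there are three numbers: the shift along the tool's x, y, z in cm, then the turn about the tool's y in rad. A call has 1 to 20 rows; each row is the pose to reach, as a shift and turn from the pose commanded when the call began, along the tool's axes at that moment; what a row does not reach only later rows make up. A row lasts 1/12 s, in which the tool goes at most 41.7 mm and 7.16 degrees, less where a joint would pass 70% of its speed; a pose out of reach is approached as far as the arm can. A call with a gripper value outside its range is refused whole. OPENING is the finger opening in cm, from 0 to 8.54, set as the call begins (- or left out, the last holds). The fingers move at their own pace and stop on an object; FORCE is the grip in N (left out, the last holds). Time passes only in rows, so rows that repeat a pose let the fingers close. It gives the time, the measured TCP pose, the force and the opening at its end, in the units of the state.
- manip.sense(): the state, without advancing time (a new reading comes with each control period).
- eyes.snapshot(name): name is "side" or "top"; returns a dict with "frame" (480x640x3 uint8, red, green, blue), "vfov" (degrees; the focal length in pixels is half the picture's height over the tangent of half this angle, whatever the lens; pixels are square), "cx", "cy" (the principal point, pixels), "k1" (the pictures are not rectified: a ray, as slopes to the right and down, at radius r is drawn at 1 + k1 r^2 times it, then the intrinsics apply), "rvec" (rotation vector, rad) and "tvec" (3), from world to camera coordinates, as OpenCV has them. Camera axes: x right, y down, z forward; pixel columns grow to the right and rows downward; lengths in m; the calibration is good to about 2 mm. A picture is of the moment at which its call begins. There is no depth.
- workorder.sign_off(): hands the job in, once; it reports no verdict.
The state is a dict: "t": time; "q": joint angles; "qd": joint speeds; "tau": joint torques, N m; "tcp_pos": TCP position; "tool_rot": TCP orientation; "force": force on the tool from outside, world axes, zero at the start; "ft_torque": the same for the moment, N m; "finger_gap": opening from 0.0 (shut) to 1.0 (fully open).
Only numpy, scipy, OpenCV 4.12 (cv2) and the standard library are available. Lean on these libraries where they do the work, as an engineer would, in place of code of your own. Each camera call takes 0.05 s, during which the arm holds its last target. There are 200 camera calls.

TASK

Stand the silver-faced plate on end, upright and on its own, on the black rubber pad and let go of it, so that you can change your grip. Then take it from above by its upper end and hold it up in front of the inspection camera: upright, silver face square to the lens, plate centred on the lens and the face about 150 mm from the glass. Finish while holding it there, still, and leave the camera and everything else on the bench where it is.

Things in the scene. Friction and masses are not known exactly. Their poses are not given: they have to be found in the camera images.
- plate: rigid aluminium plate 100 (its x) x 56 (y) x 18 mm (z), about 0.27 kg (varies), blue sides and underside, bright silver face with a dark bore mark in the middle and four dark screw marks (look only). Starts flat on the bench, silver face up, at one of three places, beside two look-alikes. Origin at the centre of the blue underside; z points out of the silver face. Both ends are alike.
- plate_mid (a point): the centre of the polished plate's volume, 9 mm from each face; axes as the plate
- plate_face (a point): the centre of the polished plate's silver face; axes as the plate
- pad: black rubber pad fixed flat on the bench, 130 x 130 mm, 6 mm thick; origin at the centre of its underside, so its top is 6 mm above. (Not tracked: a vise and a grinder, up to 280 mm tall, are fixed along the right edge of the bench, y below -0.5 and x below 0.4; keep the wrist clear of them.)
- lens (a point): middle of the front glass of the inspection camera, a grey box with round black lens barrel (58 mm across, ring of lights) on a stiff carriage on a 300 mm steel post with a round foot 110 mm across. It looks level along its own -x; y is level, z up. It is 150 to 210 mm above the bench (varies), 75 mm in front of the post's axis
- brass_plate: a plate of the same shape and size (100 x 56 x 18 mm) with a brass-yellow top face and black sides; bystander; origin at the centre of its underside
- red_plate: a plate of the same shape and size with a red-painted top face and grey sides; bystander; origin at the centre of its underside
- polish: white polish bottle with red label and cap, 60 mm across, 120 mm tall, standing; bystander; origin under its centre
- jar: jar with yellow cap, 68 mm across, 50 mm tall; bystander; origin under its centre
- wrench: steel wrench lying on the bench; bystander; origin under its middle
- screwdriver: screwdriver lying on the bench; bystander; origin under its middle
- bearing: steel ring 52 mm across, 16 mm high, lying on the bench; bystander; origin at the centre of its underside
There are look-alikes about, which are no part of the job. Of the things that look like the pad, the smaller one is meant. Leave any turquoise look-alike of the plate alone.

How it is judged:
By the outcome, as a careful person would: the job done as asked, in the order asked, and still so for the second after the job is handed in, while the arm keeps its last pose, push and grip.
It also fails if it takes over 67 s, if anything falls off the work surface, if the arm or the gripper's body presses on something with over 40 N, if the wrist force passes 120 N, or if a joint passes its speed limit or range.

## Working session

There is one attempt and no reset: what is moved stays moved. The work goes in short steps, Python scripts to look and compute and a shell command to move; the robot and the scene stay as the last step left them, time stands still between calls to the robot, and variables do not carry over. Pictures are saved under pics/ and viewed, about 8 in all and at most 12, crops included, and the job is handed in when it is done.

```bash
mkdir -p pics; ls; cat > h.py <<'E'
import numpy as np, cv2
from station import manip, eyes
def snap(n,f):
    s=eyes.snapshot(n); cv2.imwrite(f'pics/{f}.png',s['frame'][:,:,::-1]); np.save(f'pics/{f}.npy',s,allow_pickle=True); return s
def load(f): return np.load(f'pics/{f}.npy',allow_pickle=True).item()
def K(s):
    f=240/np.tan(np.radians(s['vfov'])/2)
    return np.array([[f,0,s['cx']],[0,f,s['cy']],[0,0,1.]]), np.array([s['k1'],0,0,0,0.])
def ray(s,u,v):
    k,d=K(s); p=cv2.undistortPoints(np.array([[[u,v]]],float),k,d)[0,0]
    R=cv2.Rodrigues(np.array(s['rvec'],float))[0]; t=np.array(s['tvec'],float).ravel()
    c=-R.T@t; return c, R.T@np.array([p[0],p[1],1.])
def onz(s,u,v,z):
    c,r=ray(s,u,v); return c+r*(z-c[2])/r[2]
def proj(s,P):
    k,d=K(s); return cv2.projectPoints(np.array(P,float).reshape(-1,1,3),np.array(s['rvec'],float),np.array(s['tvec'],float),k,d)[0][:,0]
E
python3 - <<'E'
from h import *
for n in('top','side'):
    s=snap(n,n+'0'); c,r=ray(s,320,240); print(n,c.round(3),(r/np.linalg.norm(r)).round(3),s['vfov'],s['k1'])
st=manip.sense()
print({k:np.round(v,3) for k,v in st.items()})
E
```

```text
pics
top [0.351 0.088 1.222] [ 0.14  -0.032 -0.99 ] 57.39977473689371 0.036875223373751924
side [0.391 1.015 0.879] [ 0.115 -0.763 -0.636] 54.15262096015531 0.03891037706722855
{'t': np.float64(0.1), 'q': array([ 0.992,  0.528,  1.434,  0.   ,  1.181, -0.178]), 'qd': array([ 0.   , -0.   , -0.003, -0.   , -0.   ,  0.001]), 'tau': array([ 0.0000e+00, -4.4330e+01, -1.7859e+01, -0.0000e+00,  4.0000e-03,
       -0.0000e+00]), 'tcp_pos': array([0.243, 0.575, 0.249]), 'tool_rot': array([ 0.694, -0.141,  0.14 , -0.692]), 'force': array([-0.038, -1.352,  0.229]), 'ft_torque': array([ 0.01 , -0.051,  0.019]), 'finger_gap': np.float64(1.0)}
```

View pics/top0.png

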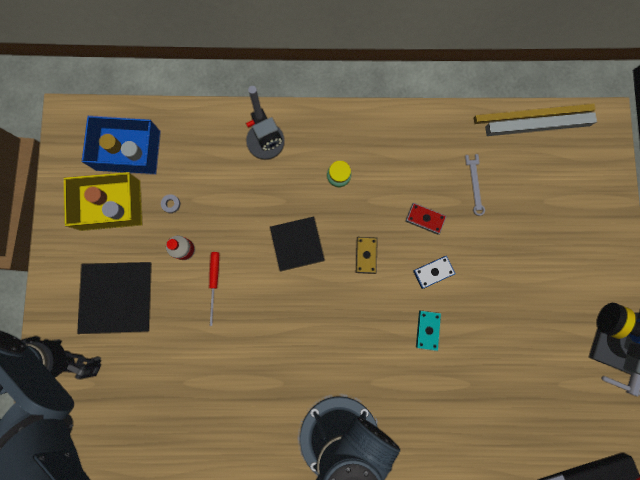

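View pics/side0.png

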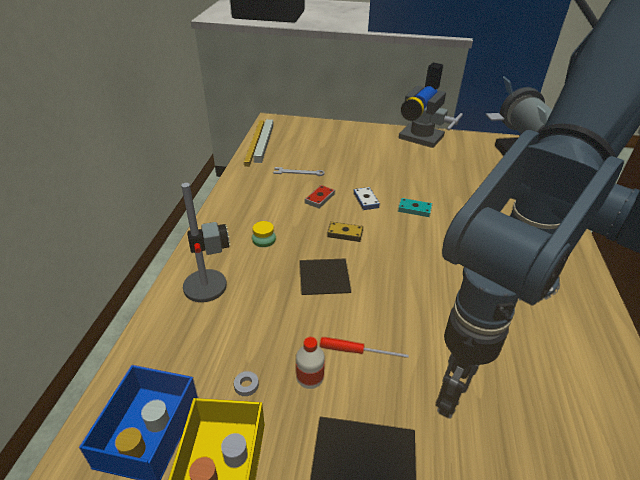

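The candidate plates in the top view are white/silver (434,272), red (426,218), brass (367,255) and turquoise (429,330). The silver-faced one at (434,272) fits the description, because its face is bright, not brass, red or turquoise. There are two pads: the smaller at (297,243) is the one meant, and the larger at (115,297) is the look-alike. The inspection camera's foot is near (266,141). I'll confirm with one enlarged composite.

```bash
python3 - <<'E'
from h import *
t=load('top0');s=load('side0')
def crop(im,x,y,w,h,k): return cv2.resize(im[y:y+h,x:x+w,::-1],(w*k,h*k),interpolation=cv2.INTER_CUBIC)
a=crop(t['frame'],235,80,70,90,4);b=crop(s['frame'],170,180,70,125,4)[:500];c=crop(t['frame'],395,190,60,105,4)
H=500;out=np.zeros((H,790,3),np.uint8);x=0
for i in(a,b,c):
    out[:min(H,i.shape[0]),x:x+i.shape[1]]=i[:H];x+=i.shape[1]+8
cv2.imwrite('pics/c1.png',out)
f=t['frame'].astype(int)
# silver face
def quad(mask,z,s,name):
    n,l,st,ce=cv2.connectedComponentsWithStats(mask.astype(np.uint8)); 
    i=1+np.argmax(st[1:,4]); pts=np.argwhere(l==i)[:,::-1].astype(np.float32)
    P=np.array([onz(s,u,v,z)[:2] for u,v in pts])*1000
    (c,wh,an)=cv2.minAreaRect(P.astype(np.float32)); print(name,np.round(c,1),np.round(wh,1),round(an,1),st[i])
m=np.zeros((480,640),bool);m[250:295,405:465]=1
quad(m&(f.min(2)>150),.018,t,'plate')
m=np.zeros((480,640),bool);m[210:275,262:332]=1
quad(m&(f.max(2)<50),.006,t,'pad')
print('foot',onz(t,266,141,.0),'side',onz(s,204,286,0))
E
```

```text
Traceback (most recent call last):
ValueError: could not broadcast input array from shape (420,240,3) into shape (420,214,3)
```

```bash
python3 - <<'E'
from h import *
t=load('top0');s=load('side0')
def crop(im,x,y,w,h,k): return cv2.resize(im[y:y+h,x:x+w,::-1],(w*k,h*k),interpolation=cv2.INTER_CUBIC)
a=crop(t['frame'],235,80,60,85,4);b=crop(s['frame'],175,180,60,125,4)[:500];c=crop(t['frame'],395,190,70,105,4)
H=500;out=np.zeros((H,800,3),np.uint8);x=0
for i in(a,b,c):
    out[:min(H,i.shape[0]),x:x+i.shape[1]]=i[:H];x+=i.shape[1]+8
cv2.imwrite('pics/c1.png',out)
f=t['frame'].astype(int)
def quad(mask,z,s,name):
    n,l,st,ce=cv2.connectedComponentsWithStats(mask.astype(np.uint8)); 
    i=1+np.argmax(st[1:,4]); pts=np.argwhere(l==i)[:,::-1].astype(np.float32)
    P=np.array([onz(s,u,v,z)[:2] for u,v in pts])*1000
    (c,wh,an)=cv2.minAreaRect(P.astype(np.float32)); print(name,np.round(c,1),np.round(wh,1),round(an,1),st[i])
m=np.zeros((480,640),bool);m[250:295,405:465]=1
quad(m&(f.min(2)>150),.018,t,'plate')
m=np.zeros((480,640),bool);m[210:275,262:332]=1
quad(m&(f.max(2)<50),.006,t,'pad')
print('foot',onz(t,266,141,.0),'side',onz(s,204,286,0))
E
```

```text
plate [ 435.8 -264.2] [49.1 92. ] 24.5 [416 257  38  30 501]
pad [514.2 115.1] [126.7 125.7] 13.7 [ 270  217   54   54 2019]
foot [0.81345571 0.20610392 0.        ] side [8.15267479e-01 2.01997307e-01 1.11022302e-16]
```

View pics/c1.png

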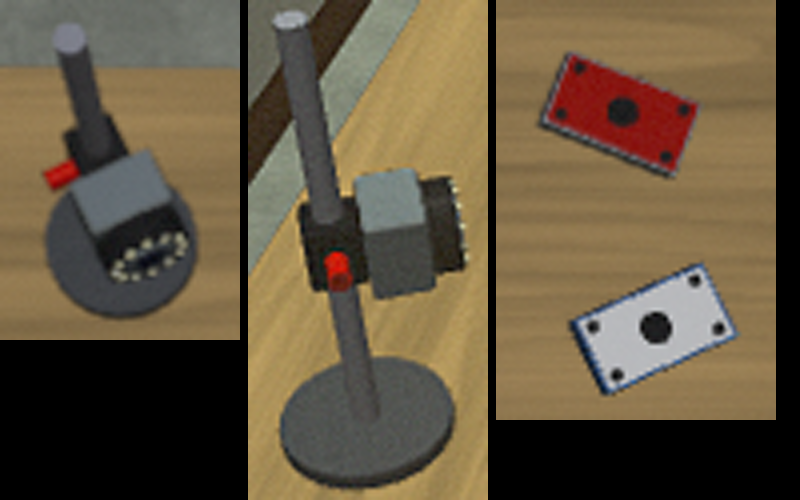

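The crop confirms it: the white/silver plate with blue sides at about (434,272) in top0 is the right one, and the red look-alike is above it. The camera's lens ring is at about (272,144) in top and (227,236) in side. Next I'll triangulate the lens.

```bash
cat > lens.py <<'E'
from h import *
from scipy.optimize import least_squares
t=load('top0');s=load('side0')
def dots(im,x0,x1,y0,y1,th):
    m=np.zeros(im.shape[:2],bool);m[y0:y1,x0:x1]=1
    g=im.astype(int).min(2); return np.argwhere(m&(g>th))[:,::-1], g
dt,_=dots(t['frame'],258,286,132,156,150); ds,_=dots(s['frame'],217,233,218,254,150)
print(len(dt),dt.mean(0),dt.min(0),dt.max(0),len(ds),ds.mean(0),ds.min(0),ds.max(0))
# foot ellipses: post top
pt=lambda s,u,v:ray(s,u,v)
def tri(a,b):
    A=[];B=[]
    for c,r in(a,b):
        r=r/np.linalg.norm(r);M=np.eye(3)-np.outer(r,r);A.append(M);B.append(M@c)
    return np.linalg.lstsq(np.vstack(A),np.hstack(B),rcond=None)[0]
P=tri(ray(t,272.5,144.2),ray(s,227.3,236.3));print('lens',P)
PT=tri(ray(t,235+70/4,80+38/4),ray(s,175+43/4,180+20/4));print('post top',PT)
th=np.linspace(0,2*np.pi,73)
def pred(p):
    c=p[:3];y=p[3];e=np.array([-np.sin(y),np.cos(y),0]);
    return c+p[4]*(np.cos(th)[:,None]*e+np.sin(th)[:,None]*[0,0,1])
def res(p):
    r=[]
    q=pred(p)
    for S,d in((t,dt),(s,ds)):
        u=proj(S,q); D=np.linalg.norm(d[:,None]-u[None],axis=2); r+=list(D.min(1))
    return r
for y0 in(-.6,-.3,0,.3,.6):
    o=least_squares(res,[*P,y0,.026],loss='soft_l1',f_scale=.7);print(o.x.round(3),o.cost)
E
python3 lens.py
```

```text
lens.py:8: RuntimeWarning: Mean of empty slice.
  print(len(dt),dt.mean(0),dt.min(0),dt.max(0),len(ds),ds.mean(0),ds.min(0),ds.max(0))
  ret = um.true_divide(
Traceback (most recent call last):
  File "lens.py", line 8, in <module>
    print(len(dt),dt.mean(0),dt.min(0),dt.max(0),len(ds),ds.mean(0),ds.min(0),ds.max(0))
                             ~~~~~~^^^
ValueError: zero-size array to reduction operation minimum which has no identity
```

```bash
sed -i 's/g=im.astype(int).min(2); return np.argwhere(m&(g>th))/g=im.astype(int).min(2); return np.argwhere(m\&(g>th))/; s/132,156,150)/137,152,TH)/; s/218,254,150)/218,254,TH)/; s/^t=load/TH=115\nt=load/' lens.py
python3 - <<'E'
from h import *
t=load('top0');s=load('side0')
print(t['frame'].astype(int).min(2)[137:153,260:286]);print(s['frame'].astype(int).min(2)[220:252,216:234])
E
python3 lens.py
```

```text
[[ 82  71  52  29  25  27  27  26  27  27  29  30  30  23  24  23  26  21
   21  18  23  42  63  69  69  72]
 [ 50  37  28  24  28  25  28  30  29  28  29  34  25  25  26  51  70  54
   46  80  75  22  52  67  63  70]
 [ 34  29  23  22  21  26  22  27  25  31  25  47  48  27  29  84 106  72
   65 117 110  48  52  68  70  73]
 [ 23  23  19  20  23  26  27  24  28  26  53  96  90  45  57  96  95  59
   59  92 107  86  54  58  70  71]
 [ 21  20  21  23  21  23  26  25  22  20  74 116 111  68  64  66  59  54
   47  69 102  90  53  61  65  72]
 [ 16  21  22  21  27  18  50  84  74  56  67  77  73  53  39  35  39  43
   47  87  97  65  60  59  64  75]
 [ 18  15  23  22  26  18  80 123 110  78  77  56  32  26  17  19  32  41
   53  94 101  72  62  58  60  71]
 [ 24  22  16  24  29  27  78 101  84  56  34  28  12  10  17  25  69  81
   53  36  53  63  61  60  59  72]
 [ 35  16  18  39  80  79  46  54  50  30  12  11  15  12  23  45  98 111
   78  61  63  61  61  57  60  70]
 [ 49  18  19  54 105 101  54  46  41  25  18  10  35  46  47  44  71  78
   64  62  64  61  55  57  72  73]
 [ 53  35 
[... 2765 characters left out ...]
9  53  49  46  77  86  86  82  79  90  83  92  90  89]
 [ 67  56  64  62  63  50  79  89  80  79  82  85  86  80  82  96  90  88]
 [ 61  62  66  67  65  50  87  83  83  80  82  79  87  83  92  94  90  88]
 [ 64  66  65  57  56  55  81  82  82  80  83  89  79  83  94  92  87  87]]
5 [268.8 143.8] [263 139] [279 148] 20 [221.4 232. ] [217 227] [229 244]
lens [0.7453937  0.1744595  0.15556385]
post top [0.81004554 0.20697184 0.31521516]
[ 0.751  0.188  0.169 -0.578  0.021] 26.144142334240474
[ 0.761  0.185  0.137 -0.274  0.041] 20.85493508757662
[0.764 0.17  0.124 0.006 0.05 ] 17.146883432017397
[0.751 0.196 0.159 0.001 0.043] 12.922152081100299
[0.751 0.176 0.152 0.845 0.037] 8.383106988676758
```

```bash
python3 - <<'E'
from h import *
from scipy.optimize import least_squares
t=load('top0');s=load('side0')
dt=np.array([(276,139),(279.4,139),(271.4,141),(280.3,140.5),(267.3,143),(279.7,142.7),(264.4,145.7),(276.8,145),(263.5,148),(273,148),(265.5,149),(268.5,149)])
ds=np.array([(225.6,225.3),(226.3,227),(227.2,231),(228.2,236),(229.2,241.3),(229.3,243.7)])
def foot(S,x0,x1,y0,y1,th):
    f=S['frame'].astype(int);m=np.zeros((480,640),bool);m[y0:y1,x0:x1]=1
    m&=(f.max(2)-f.min(2)<18)&(f.max(2)<th)
    l=cv2.connectedComponentsWithStats(m.astype(np.uint8));i=1+np.argmax(l[2][1:,4]);return np.argwhere(l[1]==i)[:,::-1]
p=foot(s,180,230,268,302,110); P=np.array([onz(s,u,v,.006)[:2] for u,v in p])*1000
print('foot side',cv2.minEnclosingCircle(P.astype(np.float32)))
p=foot(t,244,288,120,162,110); P=np.array([onz(t,u,v,.006)[:2] for u,v in p])*1000
print('foot top',cv2.minEnclosingCircle(P.astype(np.float32)))
th=np.linspace(0,2*np.pi,145)
def res(p,w=1):
    y=p[3];c=np.array([p[0]-.075*np.cos(y),p[1]-.075*np.sin(y),p[2]]);e=np.array([-np.sin(y),np.cos(y),0])
    q=c+p[4]*(np.cos(th)[:,None]*e+np.sin(th)[:,None]*[0,0,1]);r=[]
    for S,d in((t,dt),(s,ds)):
        u=proj(S,q);D=np.linalg.norm(d[:,None]-u[None],axis=2);r+=list(D.min(1))
    return np.array(r+[(p[0]-.813)/.004,(p[1]-.205)/.004])
for y0 in(.2,.5):
    o=least_squares(res,[.813,.205,.16,y0,.026]);y=o.x[3]
    J=o.jac;sd=np.sqrt(np.diag(np.linalg.inv(J.T@J))*.3)
    print(o.x.round(4),sd.round(4),o.cost,'lens',(o.x[0]-.075*np.cos(y)).round(4),(o.x[1]-.075*np.sin(y)).round(4))
st=manip.sense()
from scipy.spatial.transform import Rotation as R
print(R.from_quat(st['tool_rot']).as_matrix().round(3))
E
```

```text
foot side ((818.1839599609375, 200.25802612304688), 64.3785629272461)
foot top ((819.0763549804688, 213.23898315429688), 61.922306060791016)
[0.8111 0.2069 0.1635 0.4407 0.0237] [0.0007 0.0014 0.0014 0.0212 0.0007] 0.802349357045765 lens 0.7433 0.1749
[0.8111 0.2069 0.1635 0.4407 0.0237] [0.0007 0.0014 0.0014 0.0212 0.0007] 0.8023493055849601 lens 0.7433 0.1749
[[ 0.921 -0.001  0.39 ]
 [-0.39  -0.002  0.921]
 [-0.    -1.    -0.002]]
```

```bash
cat > go.py <<'E'
import sys
from h import *
from scipy.spatial.transform import Rotation as R
def need(p,yaw):  # target TCP pos (m), jaw(z)-axis yaw deg
    st=manip.sense();M=R.from_quat(st['tool_rot']).as_matrix();d=M.T@(np.array(p)-st['tcp_pos'])*100
    cur=np.degrees(np.arctan2(M[1,2],M[0,2]));tw=(cur-yaw+180)%360-180
    print('t',st['t'],'tcp',np.round(st['tcp_pos'],4),'yaw',cur.round(1),'need cm',d.round(2),'turn',np.radians(tw).round(3),'rows>=',max(np.linalg.norm(d)/4.17,abs(tw)/7.16).round(1))
if __name__=='__main__':
    a=list(map(float,sys.argv[1:]));need(a[:3],a[3])
E
python3 go.py .45 .2 .22 46; python3 go.py .4204 -.2305 .12 24.5
```

```text
t 0.1 tcp [0.2435 0.575  0.2491] yaw 67.0 need cm [ 33.65   2.95 -26.46] turn 0.367 rows>= 10.3
t 0.1 tcp [0.2435 0.575  0.2491] yaw 67.0 need cm [ 47.72  13.03 -67.24] turn 0.742 rows>= 20.0
```

```bash
python3 -m jog '[[[3,0.3,-2.4],0.03],[[6.5,0.6,-5],0.07],[[10,0.9,-7.7],0.11],[[13.4,1.2,-10.5],0.15],[[16.7,1.5,-13.2],0.19],[[20,1.8,-15.9],0.22],[[23.4,2,-18.5],0.26],[[26.8,2.3,-21.1],0.29],[[30.2,2.6,-23.8],0.33],[[33.6,3,-26.5],0.37],[[34.8,3,-29.8],0.4],[[36,3.2,-33],0.44],[[37.2,4,-36.6],0.47],[[38.4,5,-40.2],0.5],[[39.6,6,-43.8],0.54],[[40.9,7,-47.4],0.58],[[42.1,8,-51],0.62],[[43.3,9,-54.6],0.66],[[44.5,10,-58],0.7],[[45.7,11,-61.5],0.742]]' 7.2 20 && python3 go.py .4204 -.2305 .10 24.5
```

```text
t: 1.77
tcp_pos: [0.424, -0.1708, 0.1394]
tool_rot: [-0.594, 0.383, -0.383, 0.594]
force: [0.3, -0.1, -0.7]
finger_gap: 0.844
t 1.7667 tcp [ 0.424  -0.1708  0.1394] yaw 24.4 need cm [ 5.29  3.94 -2.8 ] turn -0.002 rows>= 1.7
```

```bash
python3 -m jog '[[[2.6,1.9,-1.4],0],[[5.3,3.9,-2.8],0],[[5.3,4.5,-2.8],0],[[5.3,4.5,-2.8],0],[[5.3,4.5,-2.8],0]]' && python3 go.py .4204 -.2305 .024 24.5; python3 - <<'E'
from h import *
t=snap('top','t1');s=snap('side','s1')
a=t['frame'][200:350,340:480,::-1];b=s['frame'][150:270,290:460,::-1]
a=cv2.resize(a,None,fx=2.8,fy=2.8,interpolation=2);b=cv2.resize(b,None,fx=2.2,fy=2.2,interpolation=2)
o=np.zeros((420,780,3),np.uint8);o[:a.shape[0],:a.shape[1]]=a;o[:b.shape[0],400:400+b.shape[1]]=b
cv2.imwrite('pics/c2.png',o)
E
```

```text
t: 2.18
tcp_pos: [0.4203, -0.2281, 0.0945]
tool_rot: [-0.594, 0.384, -0.382, 0.595]
force: [0.6, -0.2, 0.2]
finger_gap: 0.845
t 2.1833 tcp [ 0.4203 -0.2281  0.0945] yaw 24.5 need cm [ 0.24  7.05 -0.09] turn -0.0 rows>= 1.7
```

View pics/c2.png

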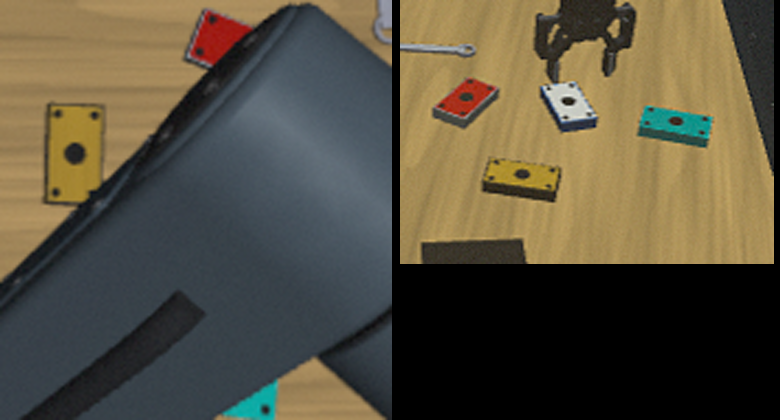

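The side crop shows the open fingers straddling the silver plate's width from above, while the top view is blocked by the arm. I'll cross-check the plate position from the side view, then descend.

```bash
cat >> h.py <<'E'
def quad(s,box,z,cond,name=''):
    f=s['frame'].astype(int);m=np.zeros((480,640),bool);m[box[2]:box[3],box[0]:box[1]]=1;m&=cond(f)
    n,l,st,ce=cv2.connectedComponentsWithStats(m.astype(np.uint8));i=1+np.argmax(st[1:,4])
    P=np.array([onz(s,u,v,z)[:2] for v,u in np.argwhere(l==i)])*1000
    c,wh,an=cv2.minAreaRect(P.astype(np.float32));print(name,np.round(c,1),np.round(wh,1),round(an,1),st[i])
E
python3 -c "
from h import *
quad(load('side0'),(345,390,175,220),.018,lambda f:f.min(2)>140,'side0')
"
python3 -m jog '[[[0.1,2,0],0],[[0.2,4,0],0],[[0.2,5.5,0],0],[[0.2,6.5,0],0],[[0.2,7,0],0],[[0.2,7,0],0]]'
```

```text
side0 [ 435.  -271.8] [51.7 95.3] 24.2 [355 187  23  18 217]
t: 2.78
tcp_pos: [0.422, -0.2298, 0.0248]
tool_rot: [-0.595, 0.382, -0.382, 0.595]
force: [0.2, 0.4, -0.6]
finger_gap: 0.836
```

```bash
python3 -m jog '[[[0.2,0.2,0],0],[[0.2,0.2,0],0],[[0.2,0.2,0],0],[[0.2,0.2,0],0],[[0.2,0.2,0],0],[[0.2,0.2,0],0],[[0.2,0.2,0],0],[[0.2,0.2,0],0]]' 4 20; python3 -m jog '[[[0,-0.5,0],0],[[0,-1.5,0],0],[[0,-3,0],0],[[0,-5,0],0],[[0,-7,0],0],[[0,-9,0],0],[[0,-11,0],0],[[0,-12,0],0],[[0,-12,0],0],[[0,-12,0],0]]'; python3 - <<'E'
from h import *
s=snap('side','s2')
b=cv2.resize(s['frame'][100:230,290:460,::-1],None,fx=3.5,fy=3.5,interpolation=2)
cv2.imwrite('pics/c3.png',b)
E
```

```text
t: 3.45
tcp_pos: [0.4231, -0.2327, 0.0236]
tool_rot: [0.595, -0.382, 0.383, -0.595]
force: [-0.3, 1.2, 5.8]
finger_gap: 0.651
t: 4.28
tcp_pos: [0.4227, -0.2326, 0.1436]
tool_rot: [0.595, -0.382, 0.383, -0.595]
force: [0.3, 0.6, -2.4]
finger_gap: 0.649
```

View pics/c3.png

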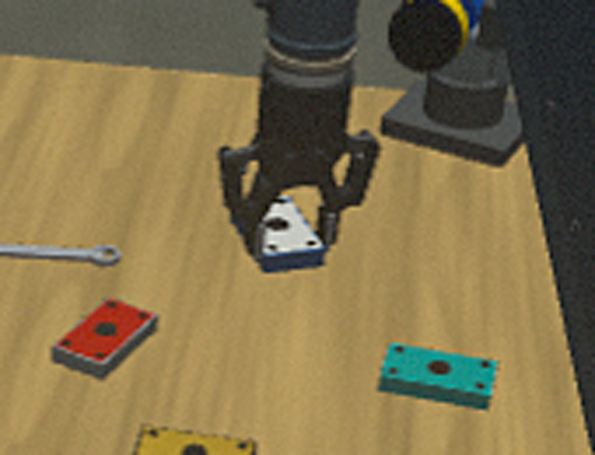

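The plate is lifted and held at its B end but still lies flat: the pads hold it against its own weight even at 20 N. I'll take it to the pad, lay it down there, re-grip with a smaller and lighter contact at its very end, and tip it up with the other end on the rubber.

```bash
python3 go.py .463 .091 .12 115.3
```

```text
t 4.3333 tcp [ 0.4224 -0.2323  0.1429] yaw 24.5 need cm [-27.72   2.3   17.11] turn -1.584 rows>= 12.7
```

```bash
python3 -m jog '[[[-1,0,0.6],-0.06],[[-2.7,0,1.7],-0.15],[[-4.7,0,2.9],-0.26],[[-6.7,0,4.1],-0.38],[[-8.7,0,5.3],-0.5],[[-10.7,0,6.6],-0.61],[[-12.7,0,7.8],-0.73],[[-14.7,0,9],-0.84],[[-16.7,0.1,10.2],-0.96],[[-18.7,0.3,11.5],-1.07],[[-20.7,0.6,12.7],-1.18],[[-22.7,0.9,14],-1.3],[[-24.5,1.3,15.1],-1.4],[[-26,1.7,16],-1.49],[[-27.2,2,16.8],-1.56],[[-27.7,2.3,17.1],-1.584],[[-27.7,2.3,17.1],-1.584],[[-27.7,2.3,17.1],-1.584]]'; python3 go.py .463 .091 .030 115.3;  python3 - <<'E'
from h import *
s=snap('side','s3');t=snap('top','t3')
b=cv2.resize(s['frame'][170:330,260:420,::-1],None,fx=2.5,fy=2.5,interpolation=2)
a=cv2.resize(t['frame'][180:320,230:390,::-1],None,fx=2.4,fy=2.4,interpolation=2)
o=np.zeros((400,790,3),np.uint8);o[:,:400]=b;o[:a.shape[0],405:405+a.shape[1]]=a
cv2.imwrite('pics/c4.png',o)
E
```

```text
t: 5.83
tcp_pos: [0.4628, 0.0902, 0.1192]
tool_rot: [-0.69, -0.154, 0.155, 0.69]
force: [0.0, -1.1, -2.7]
finger_gap: 0.646
t 5.8333 tcp [0.4628 0.0902 0.1192] yaw 115.2 need cm [0.07 8.92 0.05] turn -0.001 rows>= 2.1
```

View pics/c4.png

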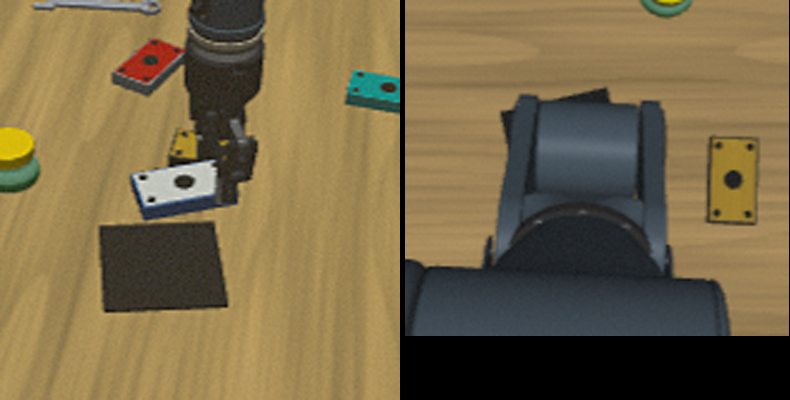

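```bash
python3 -m jog '[[[0,2,0],0],[[0,5,0],0],[[0,7.5,0],0],[[0,8.4,0],0],[[0,8.8,0],0],[[0,8.95,0],0],[[0,8.95,0],0],[[0,8.95,0],0]]'; python3 -m jog '[[[0,0,0],0],[[0,0,0],0],[[0,0,0],0],[[0,-0.4,0],0],[[-0.3,-0.8,0],0],[[-0.5,-0.8,0],0],[[-0.5,-0.8,0],0]]' 6.2
```

```text
t: 6.6
tcp_pos: [0.4643, 0.0903, 0.0316]
tool_rot: [0.69, 0.155, -0.154, -0.69]
force: [0.8, -0.3, -2.2]
finger_gap: 0.65
t: 7.18
tcp_pos: [0.4584, 0.0882, 0.0389]
tool_rot: [-0.69, -0.155, 0.155, 0.69]
force: [0.5, 0.2, 0.6]
finger_gap: 0.724
```

```bash
python3 -m jog '[[[0,-0.2,0],0],[[0,-0.2,0],0],[[0,-0.2,0],0],[[0,-0.2,0],0],[[0,-0.2,0],0]]' 5.5 20; python3 -m jog '[[[0,-0.3,0],0],[[0,-0.7,0],0],[[0.1,-1.2,0],0],[[0.1,-1.7,0],0],[[0.2,-2.2,0],0],[[0.2,-2.2,0],0],[[0.2,-2.2,0],0]]'; python3 - <<'E'
from h import *
s=snap('side','s4')
cv2.imwrite('pics/c5.png',cv2.resize(s['frame'][190:310,280:400,::-1],None,fx=4,fy=4,interpolation=2))
print(np.round(manip.sense()['force'],2),np.round(manip.sense()['ft_torque'],3))
E
```

```text
t: 7.6
tcp_pos: [0.459, 0.0883, 0.0404]
tool_rot: [0.69, 0.155, -0.155, -0.69]
force: [0.2, 0.1, 0.3]
finger_gap: 0.643
t: 8.18
tcp_pos: [0.4612, 0.0891, 0.0631]
tool_rot: [0.69, 0.155, -0.154, -0.69]
force: [-0.3, -0.4, 0.1]
finger_gap: 0.644
[-0.21 -0.15  0.08] [ 0.001 -0.01  -0.046]
```

View pics/c5.png

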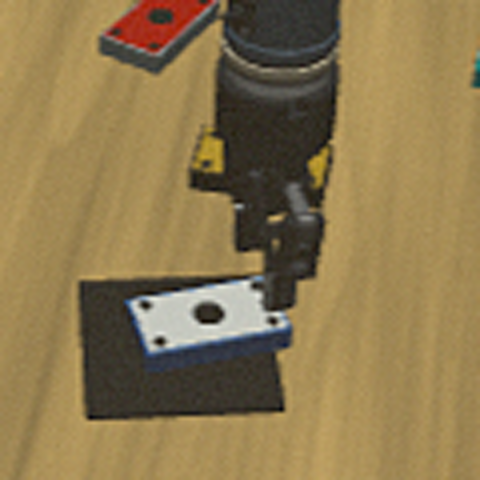

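```bash
python3 -c "
from h import *
s=load('s4')
quad(s,(300,360,250,285),.024,lambda f:f.min(2)>140,'s4')
for u,v in((280+128/4,190+297/4),(280+290/4,190+326/4),(280+150/4,190+352/4)): print(onz(s,u,v,.024).round(4))
print(onz(s,280+152/4,190+370/4,.006).round(4),onz(s,280+290/4,190+346/4,.006).round(4))
st=manip.sense();print(st['tcp_pos'],proj(s,st['tcp_pos']),(proj(s,st['tcp_pos'])-[280,190])*4,(proj(s,st['tcp_pos']-np.array([0,0,.014]))-[280,190])*4)
"

```

```text
s4 [495.   99.1] [95.  50.7] 24.7 [313 260  38  18 366]
[0.5491 0.0946 0.024 ]
[0.4385 0.103  0.024 ]
[0.5257 0.1441 0.024 ]
[0.5244 0.1422 0.006 ] [0.4374 0.1031 0.006 ]
[0.46092113 0.08913565 0.06280055] [[345.50449906 256.09481558]] [[262.01799624 264.37926234]] [[260.91744989 280.25119746]]
```

```bash
python3 -m jog '[[[-0.6,0,0],0],[[-1.1,0.8,0],0],[[-1.1,1.8,0],0],[[-1.1,2.6,0],0],[[-1.1,2.9,0],0],[[-1.1,2.9,0],0]]' 6.2; python3 -m jog '[[[0,0,0],0],[[0,0,0],0],[[0,0,0],0],[[0,0,0],0],[[0,0,0],0]]' 5.5 20;  python3 -m jog '[[[0,-0.2,0],0],[[0,-0.5,0],0],[[0,-0.9,0],0],[[0.1,-1.3,0],0],[[0.1,-1.7,0],0],[[0.2,-2.1,0],0],[[0.3,-2.5,0],0],[[0.3,-2.5,0],0]]'; python3 - <<'E'
from h import *
for i in range(4):
    s=snap('side','s5');print(np.round(manip.sense()['force'],2),np.round(manip.sense()['ft_torque'],3))
cv2.imwrite('pics/c6.png',cv2.resize(s['frame'][190:310,280:400,::-1],None,fx=4,fy=4,interpolation=2))
E
```

```text
t: 8.73
tcp_pos: [0.4503, 0.0844, 0.0323]
tool_rot: [-0.69, -0.154, 0.155, 0.69]
force: [-0.5, 0.1, 0.3]
finger_gap: 0.725
t: 9.15
tcp_pos: [0.4508, 0.0845, 0.0337]
tool_rot: [0.69, 0.155, -0.155, -0.69]
force: [-1.0, 0.9, -1.7]
finger_gap: 0.647
t: 9.82
tcp_pos: [0.454, 0.0858, 0.0594]
tool_rot: [0.69, 0.155, -0.154, -0.69]
force: [-0.3, 0.5, -2.3]
finger_gap: 0.649
[-0.32 -0.22 -2.89] [-0.054 -0.026 -0.027]
[ 1.1   0.46 -2.86] [-0.076  0.07  -0.005]
[ 0.17  0.4  -2.85] [-0.095 -0.01  -0.026]
[ 0.02 -0.41 -2.56] [-0.057 -0.011 -0.023]
```

```bash
cat > blob.py <<'E'
from h import *
import sys
s=snap('side',sys.argv[1]);f=s['frame'].astype(int)
m=(f.min(2)>140);m[:180]=0;m[330:]=0;m[:,:270]=0;m[:,420:]=0
n,l,st,ce=cv2.connectedComponentsWithStats(m.astype(np.uint8));i=1+np.argmax(st[1:,4])
p=np.argwhere(l==i)[:,::-1].astype(np.float32);h=cv2.approxPolyDP(cv2.convexHull(p),3,True)[:,0]
z=manip.sense();print('blob',st[i],h.tolist(),np.round(z['force'],1),np.round(z['ft_torque'],2))
E
python3 blob.py s6; for i in 1; do python3 -m jog '[[[0,0,0],0],[[0,0,0],0]]' 5.56; done; python3 blob.py s7
```

```text
blob [313 253  36  25 418] [[348.0, 258.0], [346.0, 266.0], [317.0, 277.0], [314.0, 264.0], [343.0, 253.0]] [-0.  -0.9 -1.5] [-0.09  0.01 -0.02]
t: 10.23
tcp_pos: [0.4535, 0.0857, 0.0584]
tool_rot: [-0.69, -0.155, 0.155, 0.69]
force: [0.5, -0.5, -1.6]
finger_gap: 0.651
blob [313 253  36  25 419] [[348.0, 258.0], [346.0, 266.0], [317.0, 277.0], [314.0, 264.0], [343.0, 253.0]] [ 0.1 -0.7 -1.7] [-0.05  0.    0.03]
```

The outline shows the A end still on the pad with the B end raised, so the plate pivots in the light grip. I'll keep tipping along the arc.

```bash
python3 -m jog '[[[0.5,-0.5,0],0],[[0.9,-0.9,0],0],[[1.5,-1.8,0],0],[[2.1,-2.6,0],0],[[2.5,-3,0],0],[[2.9,-3.3,0],0],[[2.9,-3.3,0],0],[[2.9,-3.3,0],0]]' 5.53; python3 blob.py s8; python3 -m jog '[[[0.4,-0.4,0],0],[[0.8,-0.7,0],0],[[1.3,-1,0],0],[[1.7,-1.3,0],0],[[2.2,-1.5,0],0],[[2.6,-1.7,0],0],[[3.1,-1.9,0],0],[[3.6,-2.1,0],0],[[3.6,-2.1,0],0],[[3.6,-2.1,0],0]]'; python3 blob.py s9; python3 - <<'E'
from h import *
a=load('s8');b=load('s9')
c=[cv2.resize(x['frame'][190:310,290:390,::-1],None,fx=3.8,fy=3.8,interpolation=2) for x in(a,b)]
cv2.imwrite('pics/c7.png',np.hstack(c))
E
```

```text
t: 10.95
tcp_pos: [0.4799, 0.0982, 0.0916]
tool_rot: [0.69, 0.155, -0.155, -0.69]
force: [-0.5, -0.2, -3.2]
finger_gap: 0.651
blob [309 246  29  33 358] [[335.0, 246.0], [337.0, 259.0], [313.0, 278.0], [311.0, 264.0]] [ 0.4 -0.7 -2.1] [-0.08 -0.05 -0.02]
t: 11.83
tcp_pos: [0.5129, 0.1136, 0.1125]
tool_rot: [0.69, 0.155, -0.154, -0.69]
force: [-0.4, -1.1, -2.3]
finger_gap: 0.649
blob [318 230   1   1   1] [[318.0, 230.0]] [ 0.4 -0.4 -2.9] [-0.07 -0.04 -0.01]
```

View pics/c7.png

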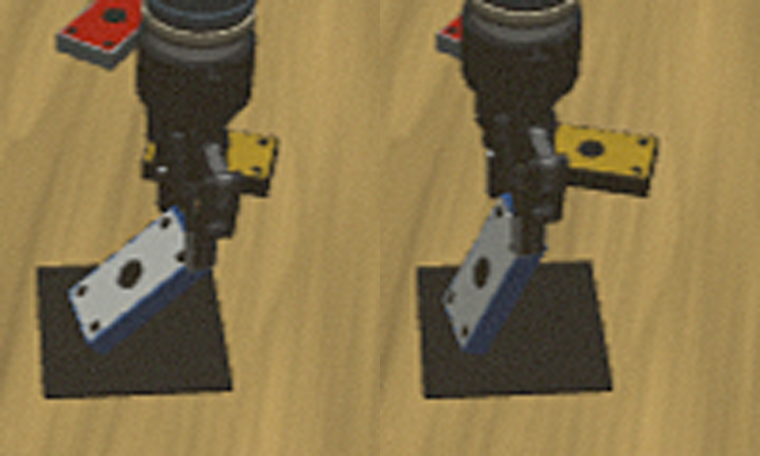

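```bash
python3 -m jog '[[[0.4,-0.15,0],0],[[0.9,-0.28,0],0],[[1.4,-0.37,0],0],[[1.9,-0.44,0],0],[[2.5,-0.48,0],0],[[3,-0.5,0],0],[[3.5,-0.48,0],0],[[4,-0.4,0],0],[[4.3,-0.35,0],0],[[4.5,-0.3,0],0],[[4.5,-0.25,0],0],[[4.5,-0.2,0],0],[[4.5,-0.2,0],0],[[4.5,-0.2,0],0]]'; python3 blob.py s10; python3 - <<'E'
from h import *
a=load('s10')
cv2.imwrite('pics/c8.png',cv2.resize(a['frame'][190:310,290:390,::-1],None,fx=5,fy=5,interpolation=2))
E
```

```text
t: 13.05
tcp_pos: [0.5526, 0.1326, 0.1145]
tool_rot: [-0.69, -0.154, 0.155, 0.69]
force: [0.3, 0.4, -2.4]
finger_gap: 0.648
blob [301 232   1   1   1] [[301.0, 232.0]] [ 0.3  0.1 -1.8] [ 0.05  0.06 -0.01]
```

View pics/c8.png

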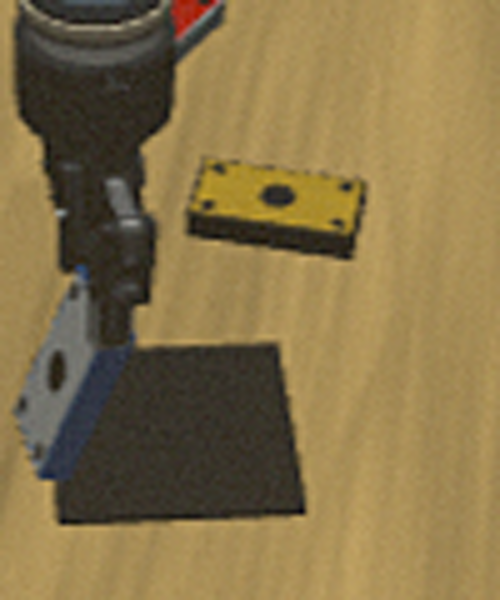

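The tilt stuck at about 63°: the grip torque now beats gravity, and the plate was carried forward to near the pad's far edge. I'll move back, press the lower edge onto the rubber, and push forward so friction rotates it the rest of the way.

```bash
python3 -m jog '[[[-0.3,-0.5,0],0],[[-1.5,-0.7,0],0],[[-3,-0.7,0],0],[[-4.5,-0.7,0],0],[[-5.6,-0.7,0],0],[[-6,-0.7,0],0],[[-6,-0.4,0],0],[[-6,-0.1,0],0],[[-6,0.05,0],0],[[-6,0.05,0],0],[[-6,0.05,0],0]]'; python3 -m jog '[[[0,0.1,0],0],[[0,0.1,0],0],[[0,0.1,0],0]]';python3 -m jog '[[[0,0.1,0],0],[[0,0.1,0],0],[[0,0.1,0],0]]'; python3 blob.py s11
```

```text
t: 14.02
tcp_pos: [0.5003, 0.1072, 0.1151]
tool_rot: [0.69, 0.156, -0.154, -0.69]
force: [-1.1, -0.2, 6.6]
finger_gap: 0.649
t: 14.27
tcp_pos: [0.5005, 0.1072, 0.1147]
tool_rot: [0.69, 0.156, -0.154, -0.69]
force: [-3.5, -0.8, 10.5]
finger_gap: 0.649
t: 14.52
tcp_pos: [0.5005, 0.1073, 0.114]
tool_rot: [0.69, 0.156, -0.154, -0.69]
force: [-3.8, 0.1, 14.3]
finger_gap: 0.647
blob [341 230   1   1   1] [[341.0, 230.0]] [-3.2 -0.9 14.4] [-0.1   0.5  -0.01]
```

```bash
python3 -m jog '[[[0.3,0,0],0],[[0.6,-0.05,0],0],[[0.9,-0.1,0],0],[[1.2,-0.17,0],0],[[1.5,-0.24,0],0],[[1.5,-0.24,0],0]]'; python3 - <<'E'
from h import *
a=snap('side','s12');st=manip.sense();print(np.round(st['force'],1),np.round(st['ft_torque'],2))
x=a['frame'][190:310,280:400,::-1];g=cv2.resize(x,None,fx=5,fy=5,interpolation=2);cv2.imwrite('pics/c9.png',g)
f=a['frame'].astype(int);blue=(f[:,:,2]>f[:,:,0]+15)
blue[:200]=0;blue[300:]=0;blue[:,:290]=0;blue[:,:][:,390:]=0
p=np.argwhere(blue)[:,::-1];print(len(p),cv2.minAreaRect(p.astype(np.float32)))
E
```

```text
t: 15.07
tcp_pos: [0.5143, 0.1139, 0.1152]
tool_rot: [0.69, 0.156, -0.154, -0.69]
force: [-0.6, -0.4, 8.1]
finger_gap: 0.653
[-1.1 -0.2  6.8] [-0.16  0.22  0.  ]
126 ((325.9404296875, 260.4259948730469), (12.441023826599121, 41.97166442871094), 6.170175075531006)
```

```bash
cat > tilt.py <<'E'
from h import *
import sys
def tilt(name,yaw=25.3,verbose=1):
    a=load(name);f=a['frame'].astype(int);b=(f[:,:,2]>f[:,:,0]+15);b[:190]=0;b[320:]=0;b[:,:275]=0;b[:,395:]=0
    l=cv2.connectedComponentsWithStats(b.astype(np.uint8));i=1+np.argmax(l[2][1:,4]);p=np.argwhere(l[1]==i)[:,::-1].astype(float)
    c=p.mean(0);vx,vy=np.linalg.svd(p-c,full_matrices=False)[2][0];an=np.degrees(np.arctan2(-vx*np.sign(-vy),abs(vy)))
    P=onz(a,*c,.05);d=np.array([np.cos(np.radians(yaw)),np.sin(np.radians(yaw)),0]);r=[]
    for th in range(30,111,1):
        e=-np.cos(np.radians(th))*d+np.sin(np.radians(th))*np.array([0,0,1])
        q=proj(a,[P-.04*e,P+.04*e]);v=q[1]-q[0];r.append(np.degrees(np.arctan2(v[0],-v[1])))
    # p axis as up vector
    up=np.array([vx,vy]) if vy<0 else -np.array([vx,vy]);ang=np.degrees(np.arctan2(up[0],-up[1]))
    print(name,len(p),'img angle',ang.round(1),'tilt est',30+int(np.argmin(abs(np.array(r)-ang))),'at',c.round(1))
for n in sys.argv[1:]: tilt(n)
E
python3 tilt.py s8 s9 s10 s11 s12
```

```text
s8 137 img angle 53.0 tilt est 38 at [326.8 271.1]
s9 129 img angle 31.1 tilt est 64 at [321.  269.9]
s10 139 img angle 27.2 tilt est 67 at [305.9 272.7]
s11 117 img angle 25.2 tilt est 70 at [329.  268.1]
s12 113 img angle 15.1 tilt est 79 at [326.4 269. ]
```

```bash
python3 -m jog '[[[0.3,0,0],0],[[0.6,0,0],0],[[0.9,0,0],0],[[1.2,0.03,0],0],[[1.5,0.06,0],0],[[1.5,0.06,0],0],[[1.5,0.06,0],0]]'; python3 -c "
from h import *;snap('side','s13');print(manip.sense()['force'].round(1),manip.sense()['ft_torque'].round(2))"; python3 tilt.py s13
```

```text
t: 15.7
tcp_pos: [0.5273, 0.1201, 0.1144]
tool_rot: [0.69, 0.156, -0.154, -0.69]
force: [-0.3, -0.1, 5.4]
finger_gap: 0.65
[-0.   1.   5.9] [-0.    0.07  0.06]
s13 105 img angle 5.1 tilt est 87 at [324.2 269.8]
```

```bash
python3 -m jog '[[[0.2,0.05,0],0],[[0.4,0.08,0],0],[[0.5,0.1,0],0],[[0.5,0.2,0],0],[[0.5,0.2,0],0],[[0.5,0.2,0],0]]'; python3 -c "
from h import *;a=snap('side','s14');print(manip.sense()['force'].round(1),manip.sense()['ft_torque'].round(2))
cv2.imwrite('pics/c10.png',cv2.resize(a['frame'][190:310,280:400,::-1],None,fx=5,fy=5,interpolation=2))"; python3 tilt.py s14
```

```text
t: 16.25
tcp_pos: [0.5321, 0.1222, 0.1135]
tool_rot: [0.69, 0.156, -0.153, -0.69]
force: [-0.3, 0.6, 13.0]
finger_gap: 0.651
[-1.7  0.4 12.7] [ 0.07  0.22 -0.02]
s14 107 img angle 1.3 tilt est 90 at [323.1 270. ]
```

View pics/c10.png

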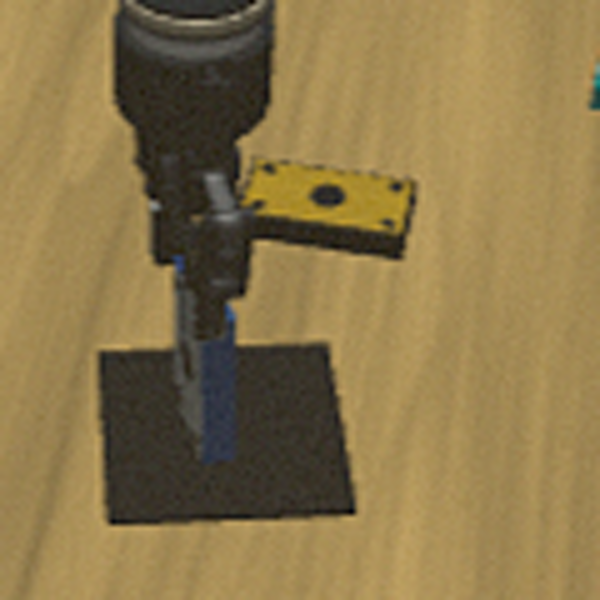

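The plate stands upright near the pad's centre, with its blue edge vertical from about (215,330) to (220,460) in the crop, silver face to the left towards the lens. I'll unload and release.

```bash
python3 -m jog '[[[0,-0.15,0],0],[[0,-0.15,0],0],[[0,-0.2,0],0],[[0,-0.2,0],0]]'; python3 -m jog '[[[0,0,0],0],[[0,0,0],0],[[0,0,0],0],[[0,0,0],0],[[0,0,0],0],[[0,0,0],0]]' 6.8;  python3 -m jog '[[[0,-0.5,0],0],[[0,-1.5,0],0],[[0,-3,0],0],[[0,-5,0],0],[[0,-5.5,0],0],[[0,-5.5,0],0]]'; python3 -c "
from h import *;a=snap('side','s15')
cv2.imwrite('pics/c11.png',cv2.resize(a['frame'][190:310,280:400,::-1],None,fx=5,fy=5,interpolation=2))"; python3 tilt.py s15
```

```text
t: 16.63
tcp_pos: [0.5308, 0.1221, 0.1137]
tool_rot: [0.69, 0.155, -0.154, -0.69]
force: [0.5, 0.2, 2.3]
finger_gap: 0.647
t: 17.13
tcp_pos: [0.5302, 0.122, 0.1137]
tool_rot: [-0.69, -0.155, 0.155, 0.69]
force: [0.7, 0.2, 0.2]
finger_gap: 0.796
t: 17.63
tcp_pos: [0.5318, 0.1221, 0.1711]
tool_rot: [0.69, 0.157, -0.153, -0.69]
force: [0.3, -0.3, -1.1]
finger_gap: 0.797
s15 119 img angle -24.1 tilt est 109 at [321.2 249. ]
```

View pics/c11.png

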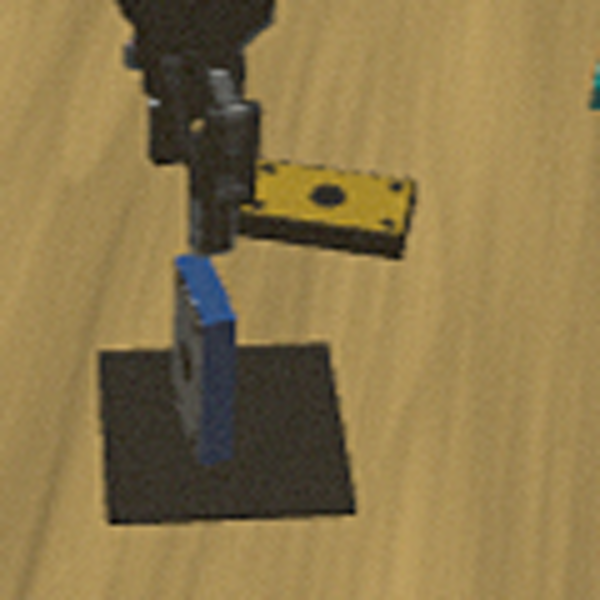

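The plate stands upright on the pad with nothing touching it: blue end from (180,260) to (233,318), edge down to (215,460). I'll work out where its centre is relative to the tool before re-gripping.

```bash
python3 - <<'E'
from h import *
from scipy.spatial.transform import Rotation as R
s=load('s15');st=manip.sense();M=R.from_quat(st['tool_rot']).as_matrix()
cr=[(207,322),(233,317),(203,258),(178,258),(230,458),(200,462)]
W=[.106]*4+[.006]*2
Q=[onz(s,280+a/5,190+b/5,z) for (a,b),z in zip(cr,W)]
for q in Q: print(q.round(4),(M.T@(q-st['tcp_pos'])*1000).round(1))
print(np.degrees(np.arctan2(M[1,0],M[0,0])),manip.sense()['tcp_pos'])
E
```

```text
[0.5172 0.1428 0.106 ] [-3.6 63.8 24.7]
[0.505  0.1367 0.106 ] [-17.3  63.8  24.4]
[0.5273 0.0939 0.106 ] [-15.4  63.9 -23.9]
[0.54   0.0962 0.106 ] [ -3.   63.9 -27.1]
[0.5042 0.1351 0.006 ] [-19.  163.8  23.4]
[0.5193 0.1409 0.006 ] [ -2.8 163.9  22.2]
25.279183280295555 [0.53089007 0.12202453 0.16988023]
```

```bash
python3 -m jog '[[[-0.4,0,0],0],[[-0.85,0,0],0],[[-0.85,1,0],0],[[-0.85,2.5,0],0],[[-0.85,4,0],0],[[-0.85,5.5,0],0],[[-0.85,6.7,0],0],[[-0.85,7.4,0],0],[[-0.85,7.7,0],0],[[-0.85,7.7,0],0],[[-0.85,7.7,0],0]]' 7; python3 -c "
from h import *;snap('side','s16')"; python3 tilt.py s16; python3 -m jog '[[[0,0,0],0],[[0,0,0],0],[[0,0,0],0],[[0,0,0],0],[[0,0,0],0],[[0,0,0],0],[[0,0,0],0],[[0,0,0],0]]' 5 30; python3 -c "
from h import *;snap('side','s17')"; python3 tilt.py s17
```

```text
t: 18.6
tcp_pos: [0.5227, 0.1184, 0.0917]
tool_rot: [-0.69, -0.155, 0.155, 0.69]
force: [-0.3, 0.4, 0.2]
finger_gap: 0.821
s16 80 img angle 1.6 tilt est 90 at [322.8 273.7]
t: 19.32
tcp_pos: [0.5232, 0.1185, 0.0926]
tool_rot: [0.69, 0.155, -0.154, -0.69]
force: [-0.4, 0.6, 5.7]
finger_gap: 0.648
s17 72 img angle 2.1 tilt est 90 at [322.9 273.7]
```

```bash
python3 -m jog '[[[0,0,0],0],[[0,0,0],0],[[0,0,0],0]]' 5 60; python3 go.py .6004 .1075 .200 115.3
```

```text
t: 19.62
tcp_pos: [0.5232, 0.1185, 0.0927]
tool_rot: [0.69, 0.155, -0.154, -0.69]
force: [-0.2, 0.5, 6.1]
finger_gap: 0.643
t 19.6167 tcp [0.5232 0.1185 0.0927] yaw 115.3 need cm [  6.53 -10.71  -4.3 ] turn -0.0 rows>= 3.2
```

```bash
python3 -m jog '[[[0,-0.3,0],0],[[0,-1,0],0],[[0,-2,0],0],[[0,-3.5,0],0],[[0.4,-5,-0.3],0],[[1.2,-6.5,-0.8],0],[[2.2,-8,-1.5],0],[[3.3,-9.2,-2.2],0],[[4.4,-10.1,-2.9],0],[[5.4,-10.6,-3.6],0],[[6.1,-10.8,-4],0],[[6.5,-10.8,-4.3],0],[[6.5,-10.8,-4.3],0],[[6.5,-10.8,-4.3],0]]'; python3 - <<'E'
from h import *
a=snap('side','f1');t=snap('top','f1t')
b=cv2.resize(a['frame'][170:310,170:350,::-1],None,fx=4.4,fy=4.2,interpolation=2)[:590]
cv2.imwrite('pics/c12.png',b)
for n,s in(('side',a),('top',t)):
    print(n,'lens proj',proj(s,[.7433,.1749,.1635]),'face',proj(s,[.6076,.1109,.1635]))
E
```

```text
t: 20.78
tcp_pos: [0.5987, 0.1072, 0.199]
tool_rot: [-0.69, -0.154, 0.156, 0.69]
force: [-0.5, 0.3, -3.4]
finger_gap: 0.649
side lens proj [[227.37675728 233.84308602]] face [[288.11718476 224.34859309]]
top lens proj [[272.10938704 144.23140616]] face [[297.17707262 197.21608869]]
```

View pics/c12.png

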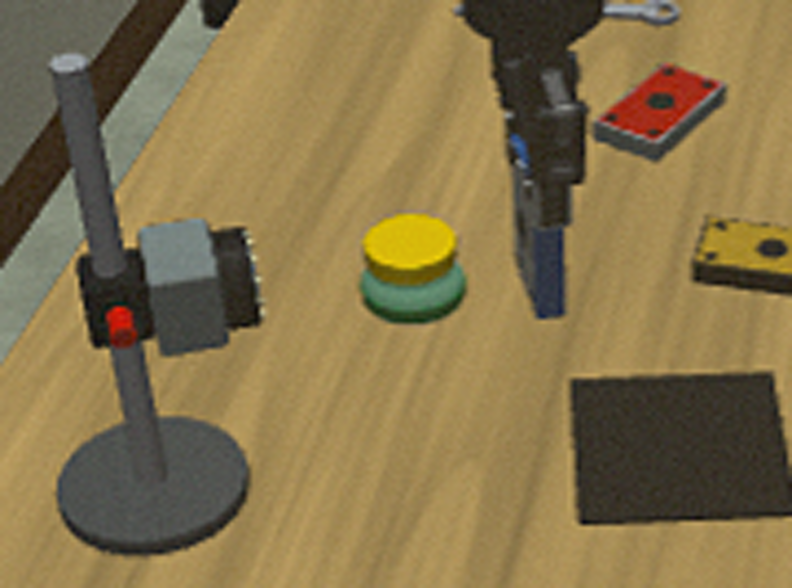

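View 12 shows the plate hanging upright from the gripper in front of the lens, silver face towards it: lens ring at about (228,236) and plate lower corners at (293,245) and (298,244) in full-frame side pixels. That was the last picture I can view. The remaining check is numeric, comparing the plate and lens within the same images.

```bash
python3 - <<'E'
from h import *
from scipy.optimize import least_squares
s=load('f1');t=load('f1t');s0=load('side0');t0=load('top0')
st=manip.sense();T=st['tcp_pos'];print(T.round(4))
yw=np.radians(25.3);d=np.array([np.cos(yw),np.sin(yw),0]);l=np.array([-np.sin(yw),np.cos(yw),0]);z=np.array([0,0,1.])
c=T-[0,0,.0366]-.001*d
names=['face,+y,bot','back,+y,bot','face,-y,bot','face,+y,top']
C=[c+.009*d+.028*l-.05*z,c-.009*d+.028*l-.05*z,c+.009*d-.028*l-.05*z,c+.009*d+.028*l+.05*z]
for n,p in zip(names,proj(s,C)): print(n,p.round(1))
# blue side edge extents measured
f=s['frame'].astype(int);b=(f[:,:,2]>f[:,:,0]+15);b[:200]=0;b[255:]=0;b[:,:275]=0;b[:,320:]=0
for v in range(222,249,3):
    u=np.where(b[v])[0]; print(v,(u.min(),u.max()) if len(u) else None, f[v,284:302].mean(1).round(0).astype(int).tolist())
# barrel silhouette for lens circle r=.029
th=np.linspace(0,2*np.pi,181)
def circ(L,y,r): return L+r*(np.cos(th)[:,None]*np.array([-np.sin(y),np.cos(y),0])+np.sin(th)[:,None]*z)
for zz in(.155,.159,.1635):
    q=proj(s0,circ(np.array([.7433,.1749,zz]),.4407,.029));print(zz,q.min(0).round(1),q.max(0).round(1))
    q=proj(t0,circ(np.array([.7433,.1749,zz]),.4407,.029));print('  top',q.min(0).round(1),q.max(0).round(1))
E
```

```text
[0.5984 0.1074 0.1989]
face,+y,bot [291.9 247.1]
back,+y,bot [298.9 245.9]
face,-y,bot [287.  233.6]
face,+y,top [291.1 215.1]
222 None [133, 138, 114, 64, 39, 63, 74, 79, 66, 49, 43, 41, 41, 29, 38, 68, 113, 126]
225 (np.int64(292), np.int64(297)) [129, 134, 121, 86, 42, 52, 75, 60, 59, 58, 56, 55, 54, 46, 109, 132, 125, 121]
228 (np.int64(292), np.int64(297)) [129, 134, 116, 87, 61, 61, 67, 61, 56, 53, 54, 56, 53, 42, 108, 128, 124, 125]
231 (np.int64(292), np.int64(297)) [131, 136, 123, 79, 61, 78, 71, 61, 56, 53, 60, 61, 57, 52, 108, 132, 127, 121]
234 (np.int64(292), np.int64(297)) [130, 131, 135, 122, 88, 71, 80, 70, 52, 53, 55, 61, 51, 49, 84, 119, 130, 125]
237 (np.int64(292), np.int64(297)) [131, 136, 135, 138, 121, 82, 74, 65, 56, 53, 56, 55, 57, 52, 88, 121, 123, 123]
240 (np.int64(292), np.int64(297)) [137, 139, 136, 128, 130, 116, 72, 50, 61, 55, 54, 57, 59, 50, 87, 120, 123, 114]
243 (np.int64(292), np.int64(297)) [137, 137, 133, 127, 127, 130, 112, 73, 54, 53, 53, 58, 57, 44, 90, 121, 117, 118]
246 None [133, 131, 130, 129, 128, 125, 126, 127, 124, 132, 128, 129, 131, 125, 123, 117, 113, 117]
0.155 [225.8 224.8] [229.7 248.4]
  top [261.8 139.2] [282.8 151.5]
0.159 [225.6 223.5] [229.6 247.1]
  top [261.7 138.6] [282.7 151. ]
0.1635 [225.4 222. ] [229.4 245.7]
  top [261.5 137.9] [282.6 150.3]
```

```bash
python3 - <<'E'
from h import *
from scipy.optimize import least_squares
t=load('top0');s=load('side0')
dt=np.array([(276,139),(279.4,139),(271.4,141),(280.3,140.5),(267.3,143),(279.7,142.7),(264.4,145.7),(276.8,145),(263.5,148),(273,148),(265.5,149),(268.5,149)])
ds=np.array([(225.6,225.3),(226.3,227),(227.2,231),(228.2,236),(229.2,241.3),(229.3,243.7)])
th=np.linspace(0,2*np.pi,181)
def circ(p,r):
    y=p[3];c=np.array([p[0]-.075*np.cos(y),p[1]-.075*np.sin(y),p[2]])
    return c+r*(np.cos(th)[:,None]*np.array([-np.sin(y),np.cos(y),0])+np.sin(th)[:,None]*[0,0,1])
for dv in(0,1.7):
  for wp in(1,.0):
    def res(p):
        r=[]
        for S,d in((t,dt),(s,ds+[0,dv])):
            u=proj(S,circ(p,p[4]));r+=list(np.linalg.norm(d[:,None]-u[None],axis=2).min(1))
        q=proj(s,circ(p,.029));r+=[(q[:,1].min()-224-dv)*1.5,(q[:,1].max()-247.5-dv)*1.5]
        return np.array(r+[wp*(p[0]-.813)/.004,wp*(p[1]-.205)/.004])
    o=least_squares(res,[.813,.205,.16,.44,.025]);y=o.x[3]
    print(dv,wp,o.x.round(4),round(o.cost,2),'lens',(o.x[0]-.075*np.cos(y)).round(4),(o.x[1]-.075*np.sin(y)).round(4),o.fun[-4:].round(2))
# foot & post checks from the top view: post top centre pixel -> xy at heights
for zz in(.3,.306,.312): print(zz,onz(t,252.5,89.5,zz).round(4), onz(s,185.75,185+1.7,zz).round(4))
E
```

```text
0 1 [0.8117 0.2082 0.1587 0.4556 0.0239] 2.12 lens 0.7443 0.1752 [-0.63 -0.45 -0.33  0.8 ]
0 0.0 [0.8104 0.2108 0.1591 0.4857 0.0242] 1.34 lens 0.7441 0.1758 [-0.48 -0.4  -0.    0.  ]
1.7 1 [0.8123 0.2096 0.1544 0.4641 0.0243] 3.93 lens 0.7452 0.1761 [-0.76 -0.68 -0.18  1.16]
1.7 0.0 [0.8107 0.213  0.1547 0.503  0.0247] 2.7 lens 0.7449 0.1769 [-0.54 -0.6  -0.    0.  ]
0.3 [0.8185 0.2091 0.3   ] [0.8179 0.1921 0.3   ]
0.306 [0.8155 0.2083 0.306 ] [0.8135 0.2006 0.306 ]
0.312 [0.8124 0.2075 0.312 ] [0.8091 0.2091 0.312 ]
```

```bash
python3 go.py .6029 .1048 .192 116.6
```

```text
t 20.8833 tcp [0.5984 0.1074 0.1989] yaw 115.3 need cm [ 0.3   0.69 -0.43] turn -0.023 rows>= 0.2
```

```bash
python3 -m jog '[[[0.1,0.2,-0.1],-0.008],[[0.2,0.5,-0.3],-0.016],[[0.3,0.7,-0.4],-0.023],[[0.3,0.7,-0.4],-0.023],[[0.3,0.7,-0.4],-0.023],[[0.3,0.7,-0.4],-0.023]]'; python3 go.py .6029 .1048 .192 116.6; python3 - <<'E'
from h import *
s=snap('side','f2');t=snap('top','f2t');t0=load('top0');s0=load('side0')
# camera stand unmoved?
for n,a,b,x in(('side',s,s0,(170,240,180,305)),('top',t,t0,(240,290,80,165))):
    A=[cv2.cvtColor(i['frame'][x[2]:x[3],x[0]:x[1]],cv2.COLOR_RGB2GRAY).astype(np.float32) for i in(a,b)]
    print(n,cv2.phaseCorrelate(*A),np.abs(A[0]-A[1]).mean())
# plate tilt: blue side edge left/right borders vs model with same centre
f=s['frame'].astype(int);b=(f[:,:,2]>f[:,:,0]+15);b[:220]=0;b[255:]=0;b[:,:275]=0;b[:,320:]=0
p=np.argwhere(b);print('blue rows',p[:,0].min(),p[:,0].max())
rows=[v for v in range(226,245)];
w=lambda v:f[v,284:304].mean(1)
R=[]
for v in rows:
    x=w(v);i=next(k for k in range(12,19) if x[k]>85);R.append(284+i-(x[i]-85)/(x[i]-x[i-1]))
k=np.polyfit(rows,R,1);print('back-edge slope du/dv',k.round(3))
st=manip.sense();T=st['tcp_pos'];yw=np.radians(26.6);d=np.array([np.cos(yw),np.sin(yw),0]);l=np.array([-d[1],d[0],0]);z=np.array([0,0,1.])
c=T-[0,0,.0366]
for dg in(-4,-2,0,2,4):
    e=np.cos(np.radians(dg))*z+np.sin(np.radians(dg))*d
    q=proj(s,[c-.009*d+.028*l-.05*e,c-.009*d+.028*l-.01*e]);print(dg,q.round(1).tolist(),((q[1]-q[0])[0]/(q[1]-q[0])[1]).round(3))
E
```

```text
t: 21.38
tcp_pos: [0.6042, 0.1049, 0.1927]
tool_rot: [-0.688, -0.163, 0.163, 0.688]
force: [-0.0, 0.3, -2.3]
finger_gap: 0.646
t 21.3833 tcp [0.6042 0.1049 0.1927] yaw 116.6 need cm [-0.12  0.07  0.05] turn -0.0 rows>= 0.0
side ((0.008794370929521733, 0.4881387724689432), 1.016272475136651) 3.0285714
top ((-0.00970085381920427, 0.09817214668458973), 0.6702182286580404) 17.423765
blue rows 226 246
back-edge slope du/dv [3.20000e-02 2.88618e+02]
-4 [[295.3, 247.1], [296.2, 234.6]] -0.068
-2 [[296.0, 247.0], [296.3, 234.6]] -0.025
0 [[296.6, 246.8], [296.4, 234.6]] 0.018
2 [[297.3, 246.7], [296.6, 234.5]] 0.061
4 [[298.0, 246.6], [296.7, 234.5]] 0.106
```

```bash
python3 - <<'E'
from h import *
g=lambda n,x:cv2.cvtColor(load(n)['frame'][x[2]:x[3],x[0]:x[1]],cv2.COLOR_RGB2GRAY).astype(np.float32)
for x in((60,270,370,480),(175,235,180,300),(300,420,410,470)):
    w=cv2.createHanningWindow((x[1]-x[0],x[3]-x[2]),cv2.CV_32F)
    print(x,[np.round(cv2.phaseCorrelate(g('side0',x),g(n,x),w)[0],2).tolist() for n in('s1','s9','f2')])
for x in((60,160,110,230),(240,275,80,130),(460,600,95,215)):
    w=cv2.createHanningWindow((x[1]-x[0],x[3]-x[2]),cv2.CV_32F)
    print('top',x,[np.round(cv2.phaseCorrelate(g('top0',x),g(n,x),w)[0],2).tolist() for n in('t1','f2t')])
st=manip.sense();print(st['tcp_pos'].round(4),st['qd'].round(3),st['t'])
E
```

```text
(60, 270, 370, 480) [[0.01, -0.02], [0.03, -0.02], [0.03, 0.01]]
(175, 235, 180, 300) [[0.04, -0.05], [0.08, -0.06], [0.03, -0.01]]
(300, 420, 410, 470) [[0.04, -0.07], [-0.01, -0.06], [-0.06, -0.0]]
top (60, 160, 110, 230) [[-0.08, -0.01], [-0.08, 0.03]]
top (240, 275, 80, 130) [[0.0, 0.02], [-0.07, 0.02]]
top (460, 600, 95, 215) [[0.01, -0.01], [0.06, -0.02]]
[0.6042 0.105  0.1929] [ 0.002 -0.002 -0.    -0.001 -0.002  0.002] 21.4833
```

```bash
python3 -c "
from station import workorder
print(workorder.sign_off())"
```

```text
the job is handed in; nothing more can be done
None
```

I handed the job in at about 21.5 s. The arm was still, holding the silver plate upright in front of the inspection camera. The sign-off reported no verdict.

**What I did:**
- **To the pad:** I picked the silver plate up by one end and laid it on the smaller black pad.
- **Standing it up:** I tipped it up in a light grip with its other end on the rubber. It stuck at about 63° and was carried forward to the pad's far edge, so I moved it back and pressed it upright there.
- **Letting go:** I released it and saw it standing alone, upright, near the pad's centre.
- **Re-grip and show:** I took it from above by its upper end, across the blue edges, at 60 N. I then lifted it to the camera.

**Last checks:**
- **Plate:** it is about 0.6° off vertical. The face is about 149 mm from the glass, by the arm's position and my lens estimate.
- **Centring and squareness:** I set both from that lens estimate. The plate's centre is at about 156 mm height, and the estimate turns the lens about 26.6°, good to perhaps 2°.
- **Bench:** image comparison shows the camera stand has not moved. I did not check every other item individually. The wrist force readings I saw peaked at about 14 N.

**Disagreement:** the side camera drew the plate about 1.7 pixels higher than the arm's own position said. This left the lens height between about 154 and 159 mm, depending on whether I corrected for it. I placed the plate's centre between the two, so it could be 2–3 mm off vertically.

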